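Close the stuck sample carriage of a real-time PCR cycler and clamp it

ROBOT

A 6-joint arm with a two-finger parallel gripper is mounted at the origin on the work surface. World frame = base frame: x ahead of the robot, y to its left, z up, the work surface at z = 0. Lengths are in m, angles in rad, forces in N, time in s.
With the tool pointing down it reaches from about 0.25 to 0.8 m from the base axis. Payload 8.5 kg.
Tool frame: the origin (TCP) lies on the centre line of the jaws, within the pads' length; the fingertips stand 11 mm ahead of it and the grasp point (between the pads) lies 8 mm behind it; z points along the fingers, y is the line along which they close (so a half turn about z gives the same grasp; the last joint's range is limited). The gripper opens to 85 mm and grips with 20 to 120 N. Pads are 22 mm wide; open, the fingers measure 114 mm over their backs; the gripper's body (76 mm by 85 mm) begins 54 mm behind the grasp point. The pads swing forward as they close: fully open they stand 13 mm farther back than shut.
Start: joints at [-1.228, 0.238, -0.013, 1.319, 0, 1.571], TCP at [0.176, -0.494, 0.242] pointing down, gripper open.
Joint ranges: [-2.66, 2.66], [-1.03, 1.9], [-1.14, 1.46], [-1.82, 2.27], [-1.45, 1.34], [-3.14, 3.14]. Speed limits (rad/s): [2.22, 2.22, 2.79, 3.14, 3.14, 3.14].

INTERFACE

Orientations are given as a rotation vector (axis times angle).
In Python, from plant import robot gives the robot as it stands.
- The arm moves only by the tool play_rows, never from a script. Its argument "moves" is a list of rows, each a list of 2 entries, a list of its own where there are three numbers: the shift along the tool's x, y, z in units of 0.4 m (1.0 is 0.4 m), then the turn, a rotation vector about the tool's x, y, z in units of 90 degrees (1.0 is 90 degrees). A call has 1 to 8 rows; each row is the pose to reach, as a shift and turn from the pose commanded when the call began, along the tool's axes at that moment; what a row does not reach only later rows make up. A row lasts 1/10 s, in which the tool goes at most 50 mm and 8.59 degrees, less where a joint would pass 70% of its speed; a pose out of reach is approached as far as the arm can. A call with a number of a shift or a turn outside -1 to 1 is refused whole. A call with a gripper value outside its range is refused whole. "jaw" is the closure in counts, from 0 (fully open) to 255 (shut), set as the call begins (left out, the last holds). The fingers move at their own pace and stop on an object; "force" is the grip in N (left out, the last holds). Time passes only in rows, so rows that repeat a pose let the fingers close. It gives the time, the measured TCP pose, the force, the opening and the grip force at its end, in the units of the state.
- robot.get_obs(): the state, without advancing time (a new reading comes with each control period).
- robot.capture(name): name is "scene" or "top"; returns a dict with "pixels" (384x512x3 uint8, red, green, blue), "K" (3x3 intrinsics, pixels), "xyz" and "orientation" of the camera in the world. Camera axes: x right, y down, z forward; pixel columns grow to the right and rows downward; lengths in m; the calibration is good to about 2 mm. A picture is of the moment at which its call begins. There is no depth.
- robot.finish_job(): hands the job in; it is judged then, once.
Trained networks look in a picture, given as the dict that the camera call returned (one of the last four; its "shot" number tells which), for a name from the list of things; names that differ only in an ending like _2 or _b are one class to them, and where a whole thing is asked for, a point or a joint stands for the part that bears it (a point fixed in the world has none). Each returns a list of dicts, best first, with "p" (0 to 1); they miss things now and then, are a little off and sometimes report something else, mostly with a low value. They report only what shows in the picture. A call takes as long as a camera call.
- robot.boxes_of(picture, target): "location" ([column, row] in pixels, amid what is visible of it).
The state is a dict: "time": time; "joint_positions": joint angles; "joint_velocities": joint speeds; "effort": joint torques, N m; "tool_pos": TCP position; "tool_rot": TCP orientation; "force": force on the tool from outside, world axes, zero at the start; "ft_torque": the same for the moment, N m; "opening": opening from 0.0 (shut) to 1.0 (fully open); "grasp_force": force on a finger pad.
Only numpy, scipy, OpenCV 4.12 (cv2) and the standard library are available. Lean on these libraries where they do the work, as an engineer would, in place of code of your own. Each camera call takes 0.05 s, during which the arm holds its last target. There are 200 camera calls.

TASK

The loaded sample carriage of the cycler has stuck on its rails part-way out: push on its front panel, no harder than it needs, until it breaks free, and slide it fully home, bringing it up gently against the end stop hidden inside without ramming it. Then press the clamp lever on top of the cycler's nose right down. Do not disturb the tube rack, jar, tip box and sealing paddle standing round the carriage.

Things in the scene. Friction and masses are not known exactly. Their poses are not given: they have to be found in the camera images.
- cycler: compact bench instrument, fixed, 300 wide, 400 deep, 268 high. Origin: on the bench under the middle of its front face; x axis level, into the machine (the way the carriage goes home), y along its front, z up. Its front 80 mm is a low silver nose with a flat top 118 mm high; behind it the leaning display and the purple tower rise to 268 mm
- panel (a point): centre of the outer face of the carriage's cream front panel, 200 wide (along cycler y), 86 high, 25 to 111 mm above the bench; it faces cycler -x, axes parallel to the cycler's. At the start 105 to 130 mm out from the cycler's front face; when home still 18 to 51 mm out, as the hidden stop is set for the block fitted. Behind it deck and white plate. Over 30 N on the carriage bends it
- carriage (a joint): travel of the carriage (0.8 kg) along cycler +x, m, 0 at the start. Stuck: 10 to 20 N start it; it gives 1 to 9 mm, then lets go, jumps ahead by up to 30 mm, and runs on with about 2 N of drag. After 54 to 112 mm its tail meets the end stop, a hidden rubber bumper (0.25 mm per N, damped); over 9 N on it spoils its position sensor. Let go, the carriage stays lightly against it
- lever_tip (a point): top of the black end pad (22 x 40 mm) of the clamp lever, 66 mm from its pin. With the lever open it is about 190 mm above the bench and some 50 mm behind the cycler's front face; closed, 137 mm above the bench and 22 mm behind that face
- lever_pin (a point): the lever's pin: 88 mm behind the cycler's front face, 62 mm to cycler +y of its middle, 131 mm above the bench; its axis is along cycler y
- lever (a joint): angle of the clamp lever, rad: 0 = open, arm standing 0.95 rad above level; 0.95 = closed, arm level. It closes by turning downward towards the cycler's front. Stiff: 2 to 5 N down on the end pad moves it, and it stays where it is left
- tube_rack: bystander: white rack of eight small tubes, 100 x 52 x 50 high, beside the carriage on the cycler's +y side; origin at the centre of its underside
- reagent_jar: bystander: small jar, 44 across, 75 high, beside the carriage on the cycler's -y side; origin at the centre of its underside
- tip_box: bystander: grey box of pipette tips, 120 x 85 x 58 high; origin at the centre of its underside
- seal_paddle: bystander: flat film-sealing paddle, 140 long, 11 high, lying on the bench; origin under its middle

How it is judged:
On the way, in this order (a step that is already met when the one before it is completed fails the run):
1. the carriage is home, resting against the end stop inside the cycler (contact force between carriage and cycler above 0.4 N), for 0.3 s.
2. the clamp lever is pressed right down (value of joint lever above 0.87 rad), for 0.2 s.
At the end, for the whole second after the job is handed in: the carriage is home and still rests against its end stop (over 0.3 N between them), the clamp lever is down (within 0.08 rad of closed), all at rest and released (contact force between carriage and cycler above 0.3 N and value of joint lever above 0.87 rad and velocity of joint carriage between -0.01 and 0.01 m/s); the robot touches nothing.
It fails at once if the end stop is pressed or struck with more than 9 N (contact force between carriage and cycler above 9 N).
It fails at once if the robot pushes the carriage with more than 30 N (contact force between any of the fingers, the arm and carriage above 30 N).
It fails at once if the tube rack, jar, tip box or paddle is moved by more than 25 mm (distance of any of tube_rack, reagent_jar, tip_box, seal_paddle from where it was at the start of the episode above 0.025 m).
It also fails if it takes over 58 s, if anything falls off the work surface, if the arm or the gripper's body presses on something with over 40 N, if the wrist force passes 120 N, or if a joint passes its speed limit or range.

## Working session

There is one attempt and no reset: what is moved stays moved. The work goes in short steps, Python scripts to look and compute and a tool call to move; the robot and the scene stay as the last step left them, time stands still between calls to the robot, and variables do not carry over. Pictures are saved under pics/ and viewed, at most 10 in all, crops included, and the job is handed in when it is done.

Besides the shell and the picture viewer there is one more tool, called after "Emit:" as name([rows], argument=value, ...), one row to a line, values as JSON. play_rows: Moves the arm, as the interface text tells. Shifts and turns lie within -1 to 1; 1 stands for 0.4 m of shift or 90 degrees of turn. Its arguments: {"type":"object","properties":{"moves":{"type":"array"},"jaw":{"type":"number"},"force":{"type":"number"}},"required":["moves"]}

```bash
mkdir -p pics; ls
python3 - <<'E'
from plant import robot
import cv2
o=robot.get_obs(); print({k:o[k] for k in ['time','tool_pos','tool_rot','force','opening']})
for n in ['scene','top']:
    c=robot.capture(n); cv2.imwrite(f'pics/{n}0.png',c['pixels'][:,:,::-1]); print(n,c['K'],c['xyz'],c['orientation'])
    for t in ['cycler','panel','lever_tip','lever_pin','tube_rack','reagent_jar','tip_box','seal_paddle']:
        print(t,[(b['location'],round(b['p'],2)) for b in robot.boxes_of(c,t)][:2])
E
```

```text
pics
{'time': 0.0, 'tool_pos': array([ 0.17634063, -0.49407478,  0.24169454]), 'tool_rot': array([-3.09420572e+00, -5.35552121e-01,  3.75141797e-04]), 'force': array([-0.87244623, -0.23988184, -0.31479645]), 'opening': 0.9974688661171089}
scene [[444.20771067   0.         260.96049958]
 [  0.         444.20771067 190.61762039]
 [  0.           0.           1.        ]] [1.09068584 0.04823186 0.89665041] [-1.95309222 -1.80880035  0.55830593]
cycler [([118.4, 164.4], 0.66)]
panel [([256.2, 194.3], 0.97)]
lever_tip [([189.4, 187.5], 0.8), ([257.4, 192.4], 0.43)]
lever_pin [([120.5, 169.3], 0.94), ([367.4, 170.6], 0.26)]
tube_rack []
reagent_jar [([263.2, 142.6], 0.8)]
tip_box [([369.6, 172.7], 0.73)]
seal_paddle [([374.7, 218.0], 0.98)]
top [[453.16294766   0.         257.68077083]
 [  0.         453.16294766 198.71370388]
 [  0.           0.           1.        ]] [0.47932986 0.10738366 1.0020926 ] [-2.19560316  2.17655506 -0.13915371]
cycler [([407.3, 240.6], 0.57)]
panel [([259.1, 208.6], 0.81), ([407.2, 238.2], 0.59)]
lever_tip [([336.2, 190.0], 0.59)]
lever_pin [([407.2, 240.6], 0.63), ([133.4, 239.4], 0.28)]
tube_rack [([272.8, 133.4], 0.72)]
reagent_jar [([247.5, 291.9], 0.87)]
tip_box [([133.2, 242.5], 0.65)]
seal_paddle [([135.9, 190.7], 0.58)]
```

View pics/scene0.png

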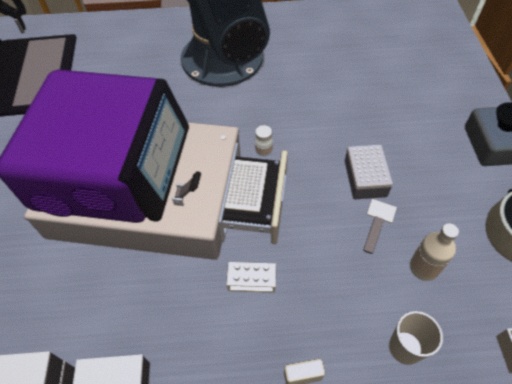

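View pics/top0.png

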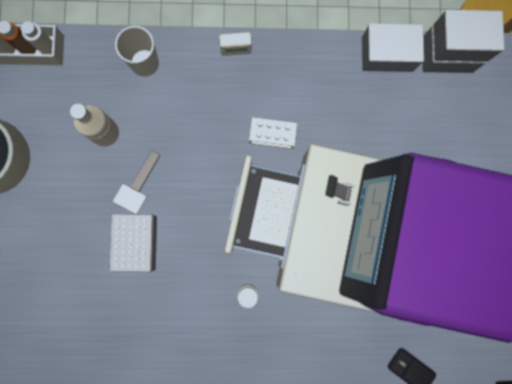

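The scene view shows the cycler at left and its panel at about (282,195), with the lever pad at (195,180). The top view shows the panel's top edge from (249,158) to (230,250), the nose's front top edge from (312,147) to (282,291), and the lever pad at (332,187). The tip box (132,243) and paddle (137,185) lie in front of the panel, and the jar (248,296) and rack (273,132) are at its sides.

```bash
cat > h.py <<'E'
import numpy as np, cv2
from scipy.spatial.transform import Rotation as R
def at_z(c,uv,z):
    d=R.from_rotvec(c['orientation']).apply(np.linalg.inv(c['K'])@[*uv,1]); o=np.array(c['xyz'])
    return o+d*(z-o[2])/d[2]
def proj(c,P):
    p=R.from_rotvec(c['orientation']).inv().apply(np.atleast_2d(P)-c['xyz'])@c['K'].T
    return p[:,:2]/p[:,2:]
E
python3 - <<'E'
from plant import robot
from h import *
s=robot.capture('scene');t=robot.capture('top')
np.set_printoptions(precision=4,suppress=True)
for n,c,uv,z in [('noseL',t,(312,147),.118),('noseR',t,(282,291),.118),('panL',t,(249,158),.111),('panR',t,(229,250),.111),('jar',t,(248,296),.075),('rack',t,(273,130),.05),('box',t,(132,243),.058),('pad',t,(132,185),.011),('levtip',t,(332,187),.19),
 ('s nose',s,(240,127),.118),('s nose2',s,(217,252),.118),('s pan',s,(286,153),.111),('s pan2',s,(276,238),.111),('s lev',s,(195,180),.19),('s jar',s,(264,132),.075)]:
    print(n,at_z(c,uv,z))
# zoomed pictures
a=cv2.resize(t['pixels'][120:310,210:370,::-1],None,fx=3,fy=3,interpolation=cv2.INTER_CUBIC)
b=cv2.resize(s['pixels'][110:270,160:310,::-1],None,fx=3.5,fy=3.5,interpolation=cv2.INTER_CUBIC)
cv2.imwrite('pics/tz.png',a);cv2.imwrite('pics/sz.png',b)
E
```

```text
noseL [ 0.6698 -0.0267  0.118 ]
noseR [0.3872 0.0326 0.118 ]
panL [0.6473 0.0984 0.111 ]
panR [0.4648 0.1358 0.111 ]
jar [0.3725 0.0975 0.075 ]
rack [0.7203 0.0469 0.05  ]
box [0.4769 0.3369 0.058 ]
pad [0.603  0.3526 0.011 ]
levtip [ 0.581  -0.0519  0.19  ]
s nose [0.3903 0.0434 0.118 ]
s nose2 [ 0.7074 -0.0162  0.118 ]
s pan [0.4704 0.143  0.111 ]
s pan2 [0.6825 0.1007 0.111 ]
s lev [ 0.5849 -0.0501  0.19  ]
s jar [0.3727 0.1007 0.075 ]
```

View pics/tz.png

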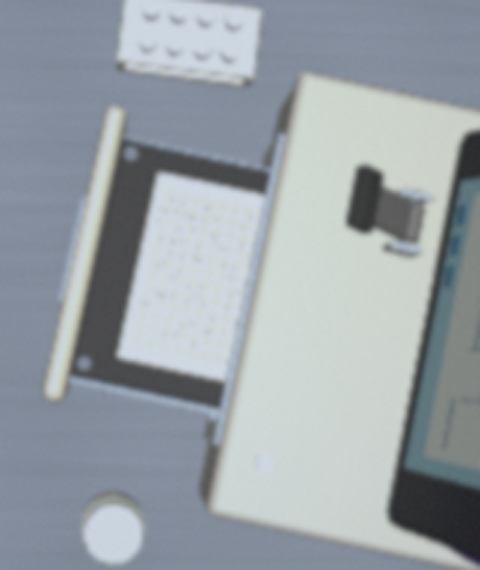

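View pics/sz.png

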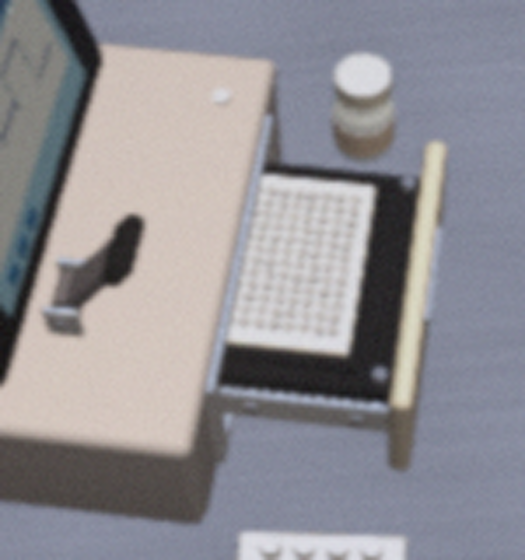

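```bash
cat >> h.py <<'E'
def rel(o,P,rot=None):
    r0=R.from_rotvec(o['tool_rot']); s=r0.inv().apply(np.array(P)-o['tool_pos'])/.4
    t=(r0.inv()*rot).as_rotvec()/(np.pi/2) if rot is not None else 0
    return s,t
E
python3 - <<'E'
from plant import robot
from h import *
np.set_printoptions(precision=4,suppress=True)
s=robot.capture('scene');t=robot.capture('top')
tz=lambda u,v:at_z(t,(u/3+210,v/3+120),0)*0
T=lambda u,v,z:at_z(t,(u/3+210-1/3,v/3+120-1/3),z)
S=lambda u,v,z:at_z(s,(u/3.5+160-.36,v/3.5+110-.36),z)
nL,nR=T(302,73,.118),T(208,512,.118); sR,sL=S(272,65,.118),S(190,455,.118)
pL,pR=T(108,107,.111),T(46,397,.111); qR,qL=S(443,146,.111),S(408,405,.111)
for n,a,b in [('noseT',nL,nR),('noseS',sL,sR),('panT',pL,pR),('panS',qL,qR)]:
    d=a-b; print(n,a[:2],b[:2],(a+b)[:2]/2,np.linalg.norm(d),np.degrees(np.arctan2(d[1],d[0])))
for n,a in [('lev T',T(365,200,.185)),('lev S',S(125,250,.185))]: print(n,a)
yaw=np.radians(-11.7); ey=np.array([np.cos(yaw),np.sin(yaw),0]); ex=np.array([ey[1],-ey[0],0])
rot=R.from_matrix(np.c_[-ex,np.cross([0,0,-1],-ex),[0,0,-1]])
pc=((pL+pR)/2); pc[2]=.08
o=robot.get_obs()
for P in [[.176,-.494,.42],pc-ex*.055+[0,0,.3],pc-ex*.055]: print(P,rel(o,P,rot))
E
```

```text
noseT [ 0.6758 -0.0234] [0.3884 0.0384] [0.5321 0.0075] 0.2939691528600298 -12.125841294535444
noseS [ 0.6801 -0.0217] [0.3936 0.0371] [0.5369 0.0077] 0.292522629905794 -11.589961781478731
panT [0.6526 0.1051] [0.4609 0.1435] [0.5567 0.1243] 0.19548543275961233 -11.332326383674346
panS [0.654  0.1037] [0.4657 0.1439] [0.5598 0.1238] 0.19254035145419046 -12.047628529091002
lev T [ 0.5828 -0.0517  0.185 ]
lev S [ 0.584 -0.05   0.185]
[0.176, -0.494, 0.42] (array([-0.0007, -0.0014, -0.4443]), array([-0.0001, -0.    , -0.6518]))
[0.5679 0.1782 0.38  ] (array([ 1.4868, -1.2548, -0.3442]), array([-0.0001, -0.    , -0.6518]))
[0.5679 0.1782 0.08  ] (array([ 1.4868, -1.2547,  0.4058]), array([-0.0001, -0.    , -0.6518]))
```

Emit:
play_rows([
  [[0,0,-0.45],[0,0,0]],
  [[0,0,-0.45],[0,0,0]],
  [[0,0,-0.45],[0,0,0]],
  [[0,0,-0.45],[0,0,0]],
  [[0.1,-0.08,-0.45],[0,0,-0.08]],
  [[0.2,-0.16,-0.45],[0,0,-0.16]],
  [[0.28,-0.24,-0.45],[0,0,-0.24]],
  [[0.36,-0.32,-0.45],[0,0,-0.32]],
], jaw=255)

```text
time: 1.9
tool_pos: [0.2695, -0.3238, 0.4223]
tool_rot: [2.862, 1.296, 0.0]
force: [1.7, -0.1, -0.9]
opening: 0.001
grasp_force: 0.0
```

```bash
cat > goal.py <<'E'
from plant import robot
from h import *
np.set_printoptions(precision=4,suppress=True)
yaw=np.radians(-11.8); ey=np.array([np.cos(yaw),np.sin(yaw),0]); ex=np.array([ey[1],-ey[0],0])
rot=R.from_matrix(np.c_[-ex,np.cross([0,0,-1],-ex),[0,0,-1]])
pc=np.array([.558,.124,.08])
O=np.array([.5345,.0076,0])
E
python3 - <<'E'
from goal import *
o=robot.get_obs(); print(o['tool_pos'],o['joint_positions'])
for P in [pc-ex*.045+[0,0,.3],pc-ex*.045]: print(P,rel(o,P,rot))
E
```

```text
[ 0.2695 -0.3238  0.4223] [-0.8768  0.0606  0.2274  1.7375  0.0002  1.4146]
[0.5672 0.168  0.38  ] (array([ 1.415, -0.252,  0.106]), array([ 0.0001, -0.0001, -0.3276]))
[0.5672 0.168  0.08  ] (array([ 1.4148, -0.2521,  0.856 ]), array([ 0.0001, -0.0001, -0.3276]))
```

Emit:
play_rows([
  [[0.12,-0.02,0],[0,0,-0.04]],
  [[0.24,-0.04,0],[0,0,-0.08]],
  [[0.36,-0.06,0],[0,0,-0.12]],
  [[0.48,-0.08,0],[0,0,-0.16]],
  [[0.6,-0.1,0],[0,0,-0.2]],
  [[0.72,-0.12,0],[0,0,-0.24]],
  [[0.84,-0.14,0.03],[0,0,-0.29]],
  [[0.96,-0.17,0.05],[0,0,-0.327]],
])

```text
time: 2.7
tool_pos: [0.4737, 0.0087, 0.402]
tool_rot: [2.44, 1.978, 0.001]
force: [1.6, -1.3, -0.2]
opening: -0.003
grasp_force: 0.0
```

Run:
```python
from goal import *
o=robot.get_obs(); print(o['tool_pos'],o['force'])
for P in [pc-ex*.045+[0,0,.3],pc-ex*.045]: print(P,rel(o,P,rot))
```

```text
[0.4737 0.0087 0.402 ] [ 1.5719 -1.3047 -0.2137]
[0.5672 0.168  0.38  ] (array([0.4381, 0.1462, 0.055 ]), array([ 0.0004, -0.    , -0.0016]))
[0.5672 0.168  0.08  ] (array([0.4381, 0.1457, 0.805 ]), array([ 0.0004, -0.    , -0.0016]))
```

Emit:
play_rows([
  [[0.12,0.04,0.02],[0,0,0]],
  [[0.24,0.08,0.04],[0,0,0]],
  [[0.34,0.12,0.06],[0,0,0]],
  [[0.438,0.146,0.08],[0,0,0]],
  [[0.438,0.146,0.2],[0,0,0]],
  [[0.438,0.146,0.32],[0,0,0]],
  [[0.438,0.146,0.42],[0,0,0]],
  [[0.438,0.146,0.5],[0,0,0]],
])

```text
time: 3.5
tool_pos: [0.5658, 0.1658, 0.1997]
tool_rot: [-2.443, -1.974, 0.003]
force: [-0.1, 0.3, 0.7]
opening: -0.0
grasp_force: 0.0
```

Emit:
play_rows([
  [[0,0,0.1],[0,0,0]],
  [[0,0,0.2],[0,0,0]],
  [[0,0,0.27],[0,0,0]],
  [[0,0,0.305],[0,0,0]],
  [[0,0,0.305],[0,0,0]],
  [[0,0,0.305],[0,0,0]],
])

```text
time: 4.1
tool_pos: [0.5669, 0.1659, 0.0808]
tool_rot: [-2.444, -1.974, -0.0]
force: [0.2, 0.2, -0.5]
opening: 0.002
grasp_force: 0.0
```

Run:
```python
from goal import *
t=robot.capture('top'); s=robot.capture('scene')
o=robot.get_obs(); print(o['tool_pos'],o['force'],rel(o,pc,rot))
a=cv2.resize(t['pixels'][120:310,170:370,::-1],None,fx=2,fy=2,interpolation=cv2.INTER_CUBIC)
b=cv2.resize(s['pixels'][90:280,160:360,::-1],None,fx=2,fy=2,interpolation=cv2.INTER_CUBIC)
cv2.imwrite('pics/pre.png',np.hstack([a,b]))
```

```text
[0.5675 0.1661 0.0816] [0.0154 0.1875 0.6679] (array([-0.1078, -0.0012,  0.004 ]), array([ 0.0011, -0.0007, -0.0037]))
```

View pics/pre.png

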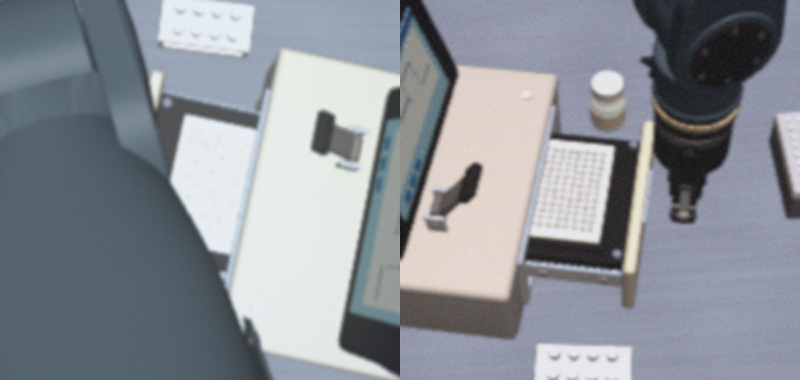

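The picture shows the closed fingertips (at about (683,215)) clear of the panel (645,200), with about 3 cm of gap and nothing else near.

Emit:
play_rows([
  [[-0.01,0,0],[0,0,0]],
  [[-0.02,0,0],[0,0,0]],
  [[-0.03,0,0],[0,0,0]],
  [[-0.04,0,0],[0,0,0]],
  [[-0.045,0,0],[0,0,0]],
  [[-0.045,0,0],[0,0,0]],
])

```text
time: 4.8
tool_pos: [0.5629, 0.1478, 0.0804]
tool_rot: [-2.444, -1.974, -0.0]
force: [0.5, -1.3, -0.5]
opening: -0.002
grasp_force: 0.0
```

Emit:
play_rows([
  [[-0.0025,0,0],[0,0,0]],
  [[-0.005,0,0],[0,0,0]],
  [[-0.005,0,0],[0,0,0]],
])

```text
time: 5.1
tool_pos: [0.5625, 0.1462, 0.0803]
tool_rot: [-2.444, -1.974, 0.0]
force: [1.0, 0.3, 0.3]
opening: 0.002
grasp_force: 0.0
```

Emit:
play_rows([
  [[-0.0025,0,0],[0,0,0]],
  [[-0.005,0,0],[0,0,0]],
  [[-0.005,0,0],[0,0,0]],
])

```text
time: 5.4
tool_pos: [0.562, 0.1442, 0.0803]
tool_rot: [-2.444, -1.974, 0.0]
force: [-0.7, -0.2, -0.2]
opening: -0.003
grasp_force: 0.0
```

Emit:
play_rows([
  [[-0.0025,0,0],[0,0,0]],
  [[-0.005,0,0],[0,0,0]],
  [[-0.005,0,0],[0,0,0]],
])

```text
time: 5.7
tool_pos: [0.5616, 0.1422, 0.0804]
tool_rot: [-2.444, -1.974, 0.0]
force: [0.0, 0.3, 0.6]
opening: -0.003
grasp_force: 0.0
```

Emit:
play_rows([
  [[-0.0025,0,0],[0,0,0]],
  [[-0.005,0,0],[0,0,0]],
  [[-0.005,0,0],[0,0,0]],
])

```text
time: 6.0
tool_pos: [0.5612, 0.1403, 0.0804]
tool_rot: [-2.444, -1.974, 0.0]
force: [-0.2, 0.6, -0.4]
opening: -0.006
grasp_force: 0.0
```

Emit:
play_rows([
  [[-0.0025,0,0],[0,0,0]],
  [[-0.005,0,0],[0,0,0]],
  [[-0.005,0,0],[0,0,0]],
])

```text
time: 6.3
tool_pos: [0.5608, 0.1383, 0.0804]
tool_rot: [-2.444, -1.974, -0.0]
force: [-0.5, 0.8, -0.1]
opening: -0.003
grasp_force: 0.0
```

Emit:
play_rows([
  [[-0.0025,0,0],[0,0,0]],
  [[-0.005,0,0],[0,0,0]],
  [[-0.005,0,0],[0,0,0]],
])

```text
time: 6.6
tool_pos: [0.5605, 0.1366, 0.0805]
tool_rot: [-2.443, -1.974, -0.001]
force: [0.6, 1.4, 0.9]
opening: -0.001
grasp_force: 0.0
```

Emit:
play_rows([
  [[-0.00125,0,0],[0,0,0]],
  [[-0.0025,0,0],[0,0,0]],
  [[-0.0025,0,0],[0,0,0]],
])

```text
time: 6.9
tool_pos: [0.5603, 0.1356, 0.0805]
tool_rot: [-2.443, -1.974, -0.001]
force: [1.4, 3.2, 0.9]
opening: 0.003
grasp_force: 0.0
```

Emit:
play_rows([
  [[-0.00125,0,0],[0,0,0]],
  [[-0.0025,0,0],[0,0,0]],
  [[-0.00375,0,0],[0,0,0]],
  [[-0.00375,0,0],[0,0,0]],
])

```text
time: 7.3
tool_pos: [0.5601, 0.1347, 0.0805]
tool_rot: [-2.443, -1.974, -0.002]
force: [-0.1, 5.8, 0.6]
opening: 0.0
grasp_force: 0.0
```

Emit:
play_rows([
  [[-0.00125,0,0],[0,0,0]],
  [[-0.0025,0,0],[0,0,0]],
  [[-0.00375,0,0],[0,0,0]],
  [[-0.005,0,0],[0,0,0]],
  [[-0.005,0,0],[0,0,0]],
])

```text
time: 7.8
tool_pos: [0.5599, 0.1338, 0.0805]
tool_rot: [-2.441, -1.974, -0.004]
force: [2.3, 11.3, -1.2]
opening: 0.002
grasp_force: 0.0
```

Emit:
play_rows([
  [[-0.00125,0,0],[0,0,0]],
  [[-0.0025,0,0],[0,0,0]],
  [[-0.0025,0,0],[0,0,0]],
])

```text
time: 8.1
tool_pos: [0.5598, 0.1333, 0.0805]
tool_rot: [-2.44, -1.974, -0.005]
force: [1.6, 13.6, -1.0]
opening: -0.002
grasp_force: 0.0
```

Emit:
play_rows([
  [[-0.00125,0,0],[0,0,0]],
  [[-0.0025,0,0],[0,0,0]],
  [[-0.0025,0,0],[0,0,0]],
])

```text
time: 8.4
tool_pos: [0.5597, 0.1328, 0.0806]
tool_rot: [-2.439, -1.975, -0.006]
force: [1.6, 15.9, -2.1]
opening: -0.002
grasp_force: 0.0
```

Emit:
play_rows([
  [[-0.00125,0,0],[0,0,0]],
  [[-0.0025,0,0],[0,0,0]],
  [[-0.0025,0,0],[0,0,0]],
])

```text
time: 8.7
tool_pos: [0.5595, 0.132, 0.0806]
tool_rot: [-2.439, -1.975, -0.007]
force: [1.4, 17.3, -2.4]
opening: -0.002
grasp_force: 0.0
```

Emit:
play_rows([
  [[-0.00125,0,0],[0,0,0]],
  [[-0.0025,0,0],[0,0,0]],
  [[-0.0025,0,0],[0,0,0]],
])

```text
time: 9.0
tool_pos: [0.5592, 0.1303, 0.0806]
tool_rot: [-2.44, -1.975, -0.005]
force: [1.1, 13.0, -1.8]
opening: -0.003
grasp_force: 0.0
```

Emit:
play_rows([
  [[-0.00125,0,0],[0,0,0]],
  [[-0.0025,0,0],[0,0,0]],
  [[-0.0025,0,0],[0,0,0]],
])

```text
time: 9.3
tool_pos: [0.5588, 0.1284, 0.0806]
tool_rot: [-2.442, -1.975, -0.003]
force: [1.0, 8.2, 0.5]
opening: 0.002
grasp_force: 0.0
```

Emit:
play_rows([
  [[-0.00125,0,0],[0,0,0]],
  [[-0.0025,0,0],[0,0,0]],
  [[-0.0025,0,0],[0,0,0]],
])

```text
time: 9.6
tool_pos: [0.5583, 0.1264, 0.0805]
tool_rot: [-2.443, -1.974, -0.001]
force: [1.0, 3.7, 1.7]
opening: -0.001
grasp_force: 0.0
```

Emit:
play_rows([
  [[-0.005,0,0],[0,0,0]],
  [[-0.01,0,0],[0,0,0]],
  [[-0.015,0,0],[0,0,0]],
  [[-0.02,0,0],[0,0,0]],
  [[-0.025,0,0],[0,0,0]],
  [[-0.03,0,0],[0,0,0]],
  [[-0.035,0,0],[0,0,0]],
  [[-0.035,0,0],[0,0,0]],
])

```text
time: 10.4
tool_pos: [0.5553, 0.1123, 0.0805]
tool_rot: [2.444, 1.974, 0.0]
force: [0.3, 0.3, 1.8]
opening: -0.001
grasp_force: 0.0
```

Run:
```python
from goal import *
s=robot.capture('scene')
o=robot.get_obs(); print(o['time'],o['tool_pos'],o['force'],(o['tool_pos']-O)@ex)
b=cv2.resize(s['pixels'][110:270,160:310,::-1],None,fx=3.5,fy=3.5,interpolation=cv2.INTER_CUBIC)
cv2.imwrite('pics/mid.png',b)
```

```text
10.45 [0.5553 0.1123 0.0804] [-0.0825  0.4053  0.6718] -0.10676596231767413
```

View pics/mid.png

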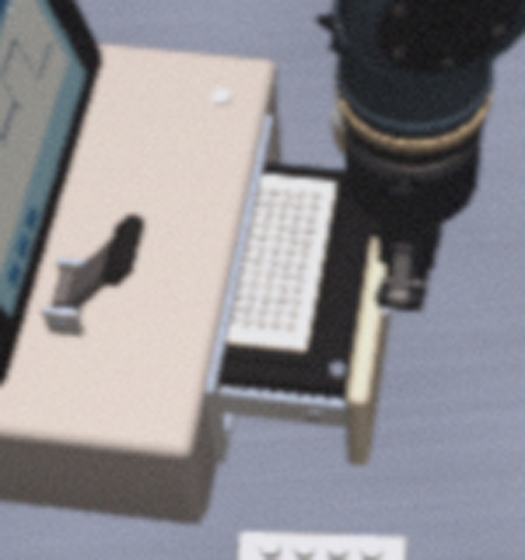

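The picture shows the panel (outer edge about (380,395)) freed and about 27 mm in. The fingers are just behind it and all else is undisturbed.

Emit:
play_rows([
  [[-0.0075,0,0],[0,0,0]],
  [[-0.015,0,0],[0,0,0]],
  [[-0.0225,0,0],[0,0,0]],
  [[-0.03,0,0],[0,0,0]],
  [[-0.0375,0,0],[0,0,0]],
  [[-0.045,0,0],[0,0,0]],
  [[-0.05,0,0],[0,0,0]],
  [[-0.05,0,0],[0,0,0]],
])

```text
time: 11.25
tool_pos: [0.551, 0.0924, 0.0804]
tool_rot: [2.444, 1.974, -0.001]
force: [-0.3, -0.8, 1.4]
opening: -0.0
grasp_force: 0.0
```

Emit:
play_rows([
  [[-0.0025,0,0],[0,0,0]],
  [[-0.005,0,0],[0,0,0]],
  [[-0.0075,0,0],[0,0,0]],
  [[-0.01,0,0],[0,0,0]],
  [[-0.0125,0,0],[0,0,0]],
  [[-0.015,0,0],[0,0,0]],
  [[-0.0175,0,0],[0,0,0]],
])

```text
time: 11.95
tool_pos: [0.5496, 0.0861, 0.0804]
tool_rot: [-2.444, -1.974, -0.0]
force: [0.6, 2.3, 2.6]
opening: -0.006
grasp_force: 0.0
```

Run:
```python
from goal import *
s=robot.capture('scene')
o=robot.get_obs(); print(o['time'],o['tool_pos'],o['force'],(o['tool_pos']-O)@ex)
b=cv2.resize(s['pixels'][110:270,160:310,::-1],None,fx=3.5,fy=3.5,interpolation=cv2.INTER_CUBIC)
cv2.imwrite('pics/mid2.png',b)
```

```text
12.0 [0.5495 0.0859 0.0804] [0.4868 1.3695 2.0236] -0.07971906180519105
```

View pics/mid2.png

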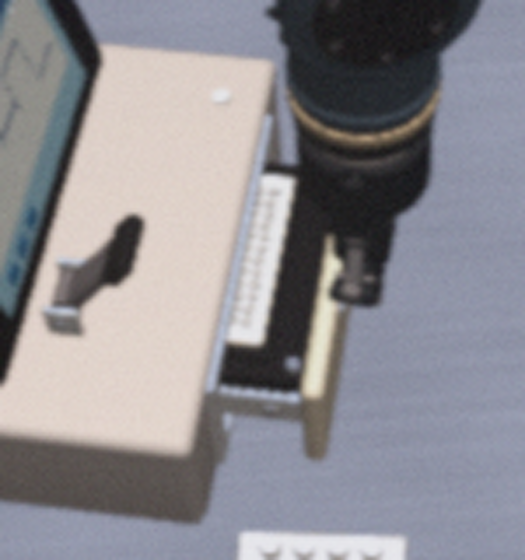

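Fingers are on the panel (about (340,280)), moving against about 2 N of drag. The panel is roughly 67 mm out and nothing else has been disturbed.

Emit:
play_rows([
  [[-0.0025,0,0],[0,0,0]],
  [[-0.005,0,0],[0,0,0]],
  [[-0.0075,0,0],[0,0,0]],
  [[-0.01,0,0],[0,0,0]],
  [[-0.0125,0,0],[0,0,0]],
  [[-0.015,0,0],[0,0,0]],
])

```text
time: 12.6
tool_pos: [0.5483, 0.0802, 0.0804]
tool_rot: [-2.444, -1.974, -0.0]
force: [1.1, 2.2, 1.8]
opening: -0.001
grasp_force: 0.0
```

Emit:
play_rows([
  [[-0.00125,0,0],[0,0,0]],
  [[-0.0025,0,0],[0,0,0]],
  [[-0.00375,0,0],[0,0,0]],
  [[-0.005,0,0],[0,0,0]],
])

```text
time: 13.0
tool_pos: [0.5479, 0.0783, 0.0804]
tool_rot: [-2.444, -1.974, -0.0]
force: [1.5, 1.2, 2.3]
opening: -0.001
grasp_force: 0.0
```

Emit:
play_rows([
  [[-0.0015,0,0],[0,0,0]],
  [[-0.003,0,0],[0,0,0]],
  [[-0.0045,0,0],[0,0,0]],
  [[-0.006,0,0],[0,0,0]],
])

```text
time: 13.4
tool_pos: [0.5474, 0.0759, 0.0804]
tool_rot: [-2.444, -1.974, -0.0]
force: [1.5, 1.7, 2.2]
opening: 0.0
grasp_force: 0.0
```

Emit:
play_rows([
  [[-0.0015,0,0],[0,0,0]],
  [[-0.003,0,0],[0,0,0]],
  [[-0.0045,0,0],[0,0,0]],
  [[-0.006,0,0],[0,0,0]],
])

```text
time: 13.8
tool_pos: [0.5469, 0.0736, 0.0804]
tool_rot: [-2.444, -1.974, -0.0]
force: [1.0, 1.8, 2.6]
opening: 0.0
grasp_force: 0.0
```

Emit:
play_rows([
  [[-0.0015,0,0],[0,0,0]],
  [[-0.003,0,0],[0,0,0]],
  [[-0.0045,0,0],[0,0,0]],
  [[-0.006,0,0],[0,0,0]],
])

```text
time: 14.2
tool_pos: [0.5464, 0.0712, 0.0804]
tool_rot: [-2.444, -1.974, -0.0]
force: [0.9, 2.1, 1.9]
opening: -0.001
grasp_force: 0.0
```

Emit:
play_rows([
  [[-0.0015,0,0],[0,0,0]],
  [[-0.003,0,0],[0,0,0]],
  [[-0.0045,0,0],[0,0,0]],
  [[-0.006,0,0],[0,0,0]],
])

```text
time: 14.6
tool_pos: [0.5459, 0.0689, 0.0804]
tool_rot: [-2.444, -1.974, -0.0]
force: [2.5, 2.2, 2.4]
opening: -0.0
grasp_force: 0.0
```

Emit:
play_rows([
  [[-0.0015,0,0],[0,0,0]],
  [[-0.003,0,0],[0,0,0]],
  [[-0.0045,0,0],[0,0,0]],
  [[-0.006,0,0],[0,0,0]],
])

```text
time: 15.0
tool_pos: [0.5456, 0.0674, 0.0804]
tool_rot: [-2.442, -1.974, -0.002]
force: [2.8, 7.7, 1.4]
opening: -0.0
grasp_force: 0.0
```

The stop has been met (about 5 N on it). I'll ease slightly and hold.

Emit:
play_rows([
  [[0.001,0,0],[0,0,0]],
  [[0.001,0,0],[0,0,0]],
  [[0.001,0,0],[0,0,0]],
  [[0.001,0,0],[0,0,0]],
  [[0.001,0,0],[0,0,0]],
])

```text
time: 15.5
tool_pos: [0.5456, 0.0674, 0.0804]
tool_rot: [-2.443, -1.974, -0.001]
force: [3.8, 4.9, 1.7]
opening: -0.001
grasp_force: 0.0
```

Emit:
play_rows([
  [[0.0025,0,0],[0,0,0]],
  [[0.005,0,0],[0,0,0]],
  [[0.0125,0,0],[0,0,0]],
  [[0.03,0,0],[0,0,0]],
  [[0.06,0,0],[0,0,0]],
  [[0.08,0,0],[0,0,0]],
  [[0.08,0,-0.1],[0,0,0]],
  [[0.08,0,-0.2],[0,0,0]],
])

```text
time: 16.3
tool_pos: [0.5512, 0.0991, 0.1602]
tool_rot: [-2.441, -1.975, 0.005]
force: [1.5, 0.2, 0.3]
opening: -0.001
grasp_force: 0.0
```

Emit:
play_rows([
  [[0,0,-0.1],[0,0,0]],
  [[0,0,-0.2],[0,0,0]],
  [[0,0,-0.23],[0,0,0]],
  [[0,0,-0.23],[0,0,0]],
])

```text
time: 16.7
tool_pos: [0.5531, 0.099, 0.2541]
tool_rot: [2.442, 1.974, 0.005]
force: [-0.4, -0.2, -1.4]
opening: 0.001
grasp_force: 0.0
```

Run:
```python
from goal import *
s=robot.capture('scene')
o=robot.get_obs(); print(o['time'],o['tool_pos'],o['force'])
cyc=lambda x,z:O+ex*x+ey*.062+[0,0,z+.011]
for x,z in [(.045,.225),(.045,.2),(.024,.135)]: print(cyc(x,z),rel(o,cyc(x,z),rot))
b=cv2.resize(s['pixels'][110:270,160:310,::-1],None,fx=3.5,fy=3.5,interpolation=cv2.INTER_CUBIC)
cv2.imwrite('pics/home.png',b)
```

```text
16.75 [0.5524 0.0988 0.2522] [ 0.4966  0.1494 -0.6694]
[ 0.586  -0.0491  0.236 ] (array([-0.3439,  0.1597,  0.0404]), array([ 0.0003, -0.0002, -0.0033]))
[ 0.586  -0.0491  0.211 ] (array([-0.344 ,  0.1597,  0.1029]), array([ 0.0003, -0.0002, -0.0033]))
[ 0.5903 -0.0286  0.146 ] (array([-0.2915,  0.1593,  0.2654]), array([ 0.0003, -0.0002, -0.0033]))
```

View pics/home.png

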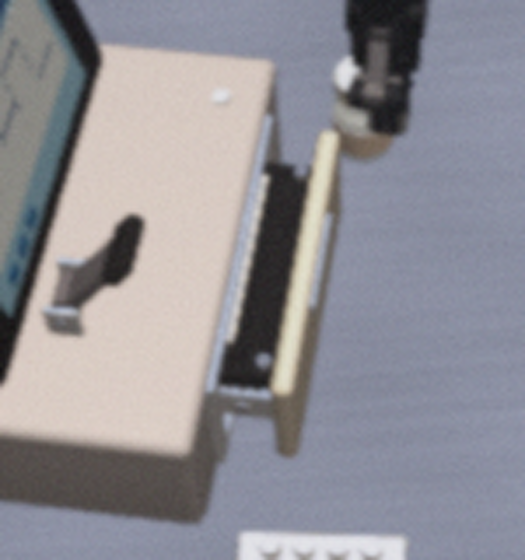

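The panel stands home at about 48 mm out (outer edge near (305,270)), the arm is clear of it, and the lever is still open at (125,245).

Emit:
play_rows([
  [[-0.08,0.08,0],[0,0,0]],
  [[-0.17,0.159,0.0],[0,0,0]],
  [[-0.26,0.159,0.01],[0,0,0]],
  [[-0.344,0.159,0.03],[0,0,0]],
  [[-0.344,0.159,0.04],[0,0,0]],
  [[-0.344,0.159,0.04],[0,0,0]],
])

```text
time: 17.35
tool_pos: [0.5844, -0.0499, 0.2339]
tool_rot: [-2.443, -1.97, 0.004]
force: [-0.2, 0.1, 0.3]
opening: -0.001
grasp_force: 0.0
```

Emit:
play_rows([
  [[0,0,0.0125],[0,0,0]],
  [[0,0,0.025],[0,0,0]],
  [[0,0,0.0375],[0,0,0]],
  [[0,0,0.05],[0,0,0]],
  [[0,0,0.0625],[0,0,0]],
])

```text
time: 17.85
tool_pos: [0.5855, -0.0492, 0.2109]
tool_rot: [-2.443, -1.975, -0.0]
force: [-1.1, 0.5, -0.2]
opening: 0.004
grasp_force: 0.0
```

Emit:
play_rows([
  [[0.004,0,0.0125],[0,0,0]],
  [[0.009,0,0.025],[0,0,0]],
  [[0.013,0,0.0375],[0,0,0]],
  [[0.0175,0,0.05],[0,0,0]],
  [[0.025,0,0.0625],[0,0,0]],
  [[0.033,0,0.075],[0,0,0]],
  [[0.04,0,0.085],[0,0,0]],
])

```text
time: 18.55
tool_pos: [0.589, -0.034, 0.177]
tool_rot: [2.444, 1.974, 0.0]
force: [2.3, -1.6, 1.3]
opening: -0.002
grasp_force: 1.0
```

Emit:
play_rows([
  [[0.004,0,0.01],[0,0,0]],
  [[0.008,0,0.02],[0,0,0]],
  [[0.011,0,0.03],[0,0,0]],
  [[0.0125,0,0.04],[0,0,0]],
  [[0.013,0,0.05],[0,0,0]],
  [[0.014,0,0.06],[0,0,0]],
  [[0.014,0,0.07],[0,0,0]],
  [[0.014,0,0.075],[0,0,0]],
])

```text
time: 19.35
tool_pos: [0.59, -0.0285, 0.1476]
tool_rot: [2.444, 1.974, 0.001]
force: [-5.3, 2.5, 20.5]
opening: 0.0
grasp_force: 10.1
```

Emit:
play_rows([
  [[0,0,0],[0,0,0]],
  [[0,0,0],[0,0,0]],
  [[0,0,0],[0,0,0]],
  [[0,0,-0.05],[0,0,0]],
  [[0,0,-0.15],[0,0,0]],
  [[0,0,-0.25],[0,0,0]],
  [[0.1,0,-0.3],[0,0,0]],
  [[0.2,0,-0.3],[0,0,0]],
])

```text
time: 20.15
tool_pos: [0.6081, 0.0494, 0.2708]
tool_rot: [2.444, 1.969, 0.006]
force: [0.5, -0.2, -0.3]
opening: 0.002
grasp_force: 0.0
```

Emit:
play_rows([
  [[0.1,0,0],[0,0,0]],
  [[0.2,0,0],[0,0,0]],
  [[0.3,0,0],[0,0,0]],
  [[0.3,0,0],[0,0,0]],
  [[0.3,0,0],[0,0,0]],
])

```text
time: 20.65
tool_pos: [0.6317, 0.1676, 0.2664]
tool_rot: [-2.442, -1.976, 0.003]
force: [0.4, -0.4, 0.2]
opening: -0.003
grasp_force: 0.0
```

Run:
```python
from goal import *
s=robot.capture('scene')
o=robot.get_obs(); print(o['time'],o['tool_pos'],o['force'])
b=cv2.resize(s['pixels'][90:300,150:400,::-1],None,fx=2.8,fy=2.8,interpolation=cv2.INTER_CUBIC)
cv2.imwrite('pics/end.png',b)
```

```text
20.7 [0.6317 0.1667 0.2667] [-0.7316 -0.6502 -0.4582]
```

View pics/end.png

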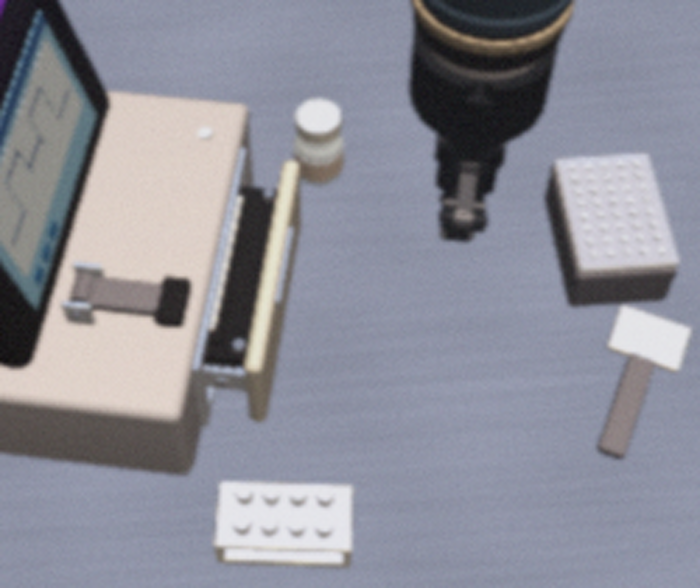

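The lever lies flat with its pad at (172,300). The panel is home at (272,270), the bystanders are in place, and the arm is clear at (465,215).

```bash
python3 -c "
from plant import robot
print(robot.finish_job())"
```

```text
the job is handed in; nothing more can be done
None
```

I handed the job in at about 21 s; the hand-in gave no verdict. The carriage broke free at about 17 N and was eased against its end stop (about 5 N, estimated from the wrist force). The clamp lever is pressed flat, and the bystanders look undisturbed in the last picture.

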